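# Put the jars on their coasters

## Task

Pick out the four jars on the wooden stove-top board and put each in the dark-wood holder made for it: the two tall spice jars upright on the two small round coasters, one on each, the squat jar upright on the wide round coaster, and the small jar of picks lying lengthwise in the oblong tray, each sitting flat inside the rim. Leave the mug and the steel jar ring where they are, do not knock any jar over, and keep your lifts low, as the range hood hangs close above.

Things in the scene. Friction and masses are not known exactly. Their poses are not given: they have to be found in the camera images.
- spice_a_center (a point): tall slim round glass spice jar, 46 mm across, 106 mm high, screw cap on top (cap 45 mm across, the top 20 mm), standing upright, about 110 g. Point: its centre, 53 mm above its foot; z up along the jar. One of two alike in shape, both in the front row.
- spice_b_center (a point): tall slim round glass spice jar, 46 mm across, 106 mm high, screw cap on top (cap 45 mm across, the top 20 mm), standing upright, about 110 g. Point: its centre, 53 mm above its foot; z up along the jar. The other of the two.
- squat_jar_center (a point): squat round glass jar, 66 mm across at the body, 84 mm high, screw lid (63 mm across, the top 10 mm), standing upright, about 250 g. Point: its centre, 42 mm above its foot; z up along the jar. In the back row, under the hood.
- pick_jar_center (a point): small clear jar of wooden picks with a black cap, lying on its side: 90 mm long, 38 mm wide and 38 mm high, about 50 g; it does not roll. Point: its centre, 19 mm above what it lies on; y runs along its length, x across it, z up. In the back row, under the hood.
- coaster_small_1_floor (a point): round dark-wood coaster, the smaller size: 72 mm outside, recess 60 mm across, rim 12 mm high. Point: centre of the recess floor, 4 mm above the coaster's underside and 8 mm below the rim's top. Fixed to the board. Takes either tall spice jar; in the front row.
- coaster_small_2_floor (a point): round dark-wood coaster, the smaller size: 72 mm outside, recess 60 mm across, rim 12 mm high. Point: centre of the recess floor, 4 mm above the coaster's underside and 8 mm below the rim's top. Fixed to the board. Takes either tall spice jar. The second of its size.
- coaster_wide_floor (a point): round dark-wood coaster, the wider size: 94 mm outside, recess 82 mm across, rim 12 mm high. Point: centre of the recess floor, 4 mm above the coaster's underside and 8 mm below the rim's top. Fixed to the board. Takes the squat jar. In the back row, under the hood.
- tray_oblong_floor (a point): oblong dark-wood tray, 120 x 67 mm outside, recess 108 x 55 mm, rim 12 mm high. Point: centre of the recess floor, 5 mm above the tray's underside and 7 mm below the rim's top; y runs along its length, x across it. Fixed to the board. Takes the lying jar of picks, lengthwise (either end first). In the back row, under the hood.
- mug_center (a point): bystander: cream mug with a handle, 83 x 117 x 94 mm high, upright. Point: centre of its outline with the handle, 47 mm above its foot. Must stay.
- jar_band_center (a point): bystander: flat light steel jar ring, open in the middle, 86 mm across, 14 mm high, lying on the board. Point: its centre, 7 mm above the board. Must stay. (The board's top is at z = 0.018. The range hood's underside is at z = 0.63 over all beyond x = 0.58, that is over the back row; a hand 0.4 m tall must keep its fingertips below z = 0.2 there.)

How it is judged:
By the outcome, as a careful person would: the job done as asked, in the order asked, and still so for the second after the job is handed in, with the robot touching nothing.
It also fails if it takes over 83 s, if anything falls off the work surface, if the arm or the gripper's body presses on something with over 40 N, if the wrist force passes 120 N, or if a joint passes its speed limit or range.

## Robot

A 6-joint arm with a two-finger parallel gripper is mounted at the origin on a cart in front of the work surface, level with it; the furniture and walls round the work are solid. World frame = base frame: x ahead of the robot, y to its left, z up, the work surface at z = 0. Lengths are in mm, angles in rad, forces in N, time in s.
With the tool pointing down it reaches from about 275 to 725 mm from the base axis. Payload 5.6 kg.
Tool frame: the origin (TCP) lies at the very end of the fingers, on their centre line; the grasp point (between the pads) lies env.hold_point_z behind it (env.hold_point_z is the distance from the TCP to the grasp point, in mm); z points along the fingers, x is the direction in which the jaws open and shut, and the axes are right-handed (so a half turn about z gives the same grasp; the last joint's range is limited). The gripper opens to 85 mm and grips with 20 to 120 N. Pads are 22 mm wide; open, the fingers measure 114 mm over their backs; the gripper's body (76 mm by 85 mm) begins 54 mm behind the grasp point. The pads swing forward as they close: fully open they stand 13 mm farther back than shut.
Start: joints at [1.631, 0.255, 0.108, 0, -1.424, -0.285], TCP at [122.574, 536.161, 231.283] pointing down, gripper open.
Joint ranges: [-2.95, 2.95], [-1.21, 1.97], [-1.09, 1.5], [-2.87, 1.71], [-2.94, -0.07], [-3.05, 3.05]. Speed limits (rad/s): [2.57, 2.57, 3.14, 3.14, 3.14, 3.14].

## Interface

Orientations are given as [roll, pitch, yaw] about the fixed x, y, z axes, in that order (R = Rz(yaw) Ry(pitch) Rx(roll)).
In Python, from bench import env, viewer, job gives the robot as it stands.
- The arm moves only by the tool drive_tool, never from a script. Its argument "commands" is a list that holds one entry, the list of rows, each a list of 5 numbers: the gripper command: -1 is shut, 1 is fully open, values between are in proportion, then the shift along the tool's x, y, z in mm, then the turn about the tool's z in rad. In form: [[[hand, x, y, z, turn], ...]]. A call has 1 to 10 rows; each row is the pose to reach, as a shift and turn from the pose commanded when the call began, along the tool's axes at that moment; what a row does not reach only later rows make up. A row lasts 1/8 s, in which the tool goes at most 62.5 mm and 10.7 degrees, less where a joint would pass 70% of its speed; a pose out of reach is approached as far as the arm can. A call with a gripper value outside its range is refused whole. The fingers move at their own pace and stop on an object; "grip_force" is the grip in N (left out, the last holds). Time passes only in rows, so rows that repeat a pose let the fingers close. It gives the time, the measured TCP pose, the force and the opening at its end, in the units of the state.
- env.read_state(): the state, without advancing time (a new reading comes with each control period).
- viewer.grab_frame(name): name is "side" or "top"; returns the picture (420x560x3 uint8, red, green, blue); there is no depth.
- viewer.calibration(name): a dict with "camera_matrix" (3x3 intrinsics, pixels), "world_to_cam" (4x4, takes a point from world to camera coordinates). Camera axes: x right, y down, z forward; pixel columns grow to the right and rows downward; lengths in mm; the calibration is good to about 2 mm. A picture is of the moment at which its call begins. calibration takes no time and is no camera call.
- job.finish_job(): hands the job in, once; it reports no verdict.
The state is a dict: "time": time; "joint_pos": joint angles; "dq": joint speeds; "joint_efforts": joint torques, N m; "position": TCP position; "ee_rot": TCP orientation; "contact_force": force on the tool from outside, world axes, zero at the start; "moment": the same for the moment, N m; "grip_width": finger opening in mm.
Only numpy, scipy, OpenCV 4.12 (cv2) and the standard library are available. Lean on these libraries where they do the work, as an engineer would, in place of code of your own. Each camera call takes 0.05 s, during which the arm holds its last target. There are 200 camera calls.

## Working session

There is one attempt and no reset: what is moved stays moved. The work goes in short steps, Python scripts to look and compute and a tool call to move; the robot and the scene stay as the last step left them, time stands still between calls to the robot, and variables do not carry over. Pictures are saved under pics/ and viewed, about 12 in all and at most 16, crops included, and the job is handed in when it is done.

Besides the shell and the picture viewer there is one more tool, called after "Emit:" as name([rows], argument=value, ...), one row to a line, values as JSON. drive_tool: Moves the arm, as the interface text tells. Its arguments: {"type":"object","properties":{"commands":{"type":"array","items":{"type":"array","items":{"type":"array","items":{"type":"number"}}}},"grip_force":{"type":"number"}},"required":["commands"]}

```bash
ls; mkdir -p pics; python3 - <<'E'
from bench import env, viewer
import cv2
for n in("side","top"):
    cv2.imwrite(f"pics/{n}0.png",viewer.grab_frame(n)[:,:,::-1])
    c=viewer.calibration(n);print(c)
print(env.read_state(),env.hold_point_z)
E
```

```text
pics
{'camera_matrix': array([[383.77282454,   0.        , 278.24445571],
       [  0.        , 383.77282454, 216.35806532],
       [  0.        ,   0.        ,   1.        ]]), 'world_to_cam': array([[ 1.75955141e-01, -9.84363394e-01, -8.27624277e-03,
        -1.43151435e+02],
       [-7.19074088e-01, -1.22783750e-01, -6.84000443e-01,
         4.49873229e+02],
       [ 6.72288810e-01,  1.26304626e-01, -7.29434642e-01,
         5.55398648e+02],
       [ 0.00000000e+00,  0.00000000e+00,  0.00000000e+00,
         1.00000000e+00]])}
{'camera_matrix': array([[381.81738111,   0.        , 278.53143302],
       [  0.        , 381.81738111, 211.91400429],
       [  0.        ,   0.        ,   1.        ]]), 'world_to_cam': array([[-1.82981813e-02, -9.99659232e-01, -1.86171153e-02,
        -4.74828175e+01],
       [-9.95455600e-01,  1.99553129e-02, -9.31124795e-02,
         5.32808296e+02],
       [ 9.34522601e-02,  1.68287226e-02, -9.95481526e-01,
         9.58646214e+02],
       [ 0.00000000e+00,  0.00000000e+00,  0.00000000e+00,
         1.00000000e+00]])}
{'time': 0.1, 'joint_pos': array([ 1.63060337e+00,  2.55667407e-01,  1.07135890e-01, -3.89463099e-04,
       -1.42385832e+00, -2.84597130e-01]), 'dq': array([ 0.00246291, -0.00053929,  0.00468971,  0.00051039,  0.0006102 ,
       -0.00173068]), 'joint_efforts': array([-3.28406742e-03, -3.87603307e+01,  2.38472146e+01,  5.37789837e+00,
       -3.85116844e-03, -4.57527051e-06]), 'position': array([122.45637535, 535.75878297, 230.50274108]), 'ee_rot': array([-3.14151492e+00, -1.63756635e-03, -1.79564381e+00]), 'contact_force': array([ 0.04850296, -0.6262409 , -0.14650663]), 'moment': array([-0.01558398,  0.01168114,  0.00035369]), 'grip_width': 85.30895344669679} 18.700000000000003
```

View pics/side0.png

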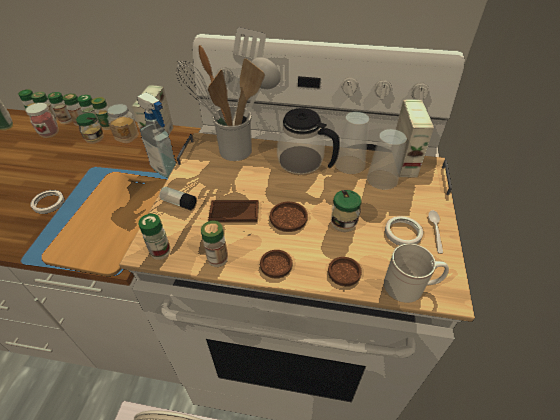

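View pics/top0.png

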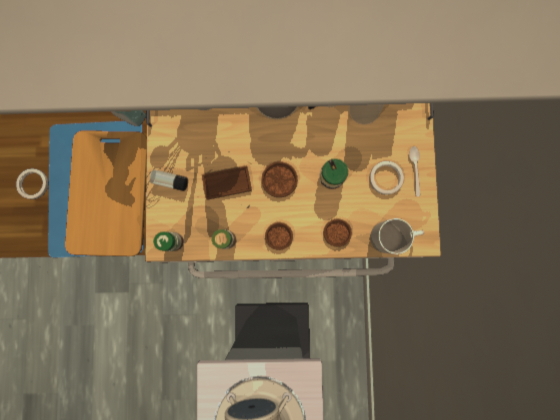

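Top view: spice jars at about (167,241) and (222,239), squat jar (334,173), pick jar (170,181), small coasters (279,236) and (338,233), wide coaster (280,180), tray (227,183), mug (395,236), ring (387,178). The side view agrees with this. Next I measure with masks.

```bash
cat > h.py <<'E'
import numpy as np, cv2
from bench import env, viewer
def ray(n,u,v):
    c=viewer.calibration(n);T=c["world_to_cam"];R=T[:3,:3]
    o=-R.T@T[:3,3]; d=R.T@np.linalg.inv(c["camera_matrix"])@[u,v,1.]
    return o,d
def plane(n,u,v,z):
    o,d=ray(n,u,v); return (o+d*(z-o[2])/d[2])
def proj(n,p):
    c=viewer.calibration(n);T=c["world_to_cam"]; q=c["camera_matrix"]@(T[:3,:3]@np.array(p,float)+T[:3,3]); return q[:2]/q[2]
def grab(n,name=None):
    im=viewer.grab_frame(n)[:,:,::-1].copy()
    if name: cv2.imwrite(f"pics/{name}.png",im)
    return im
def blobs(im,lo,hi,box,amin=60):
    m=cv2.inRange(cv2.cvtColor(im,cv2.COLOR_BGR2HSV),lo,hi); k=np.zeros_like(m); a,b,c,d=box; k[b:d,a:c]=m[b:d,a:c]
    cs,_=cv2.findContours(cv2.morphologyEx(k,cv2.MORPH_CLOSE,np.ones((3,3))),cv2.RETR_EXTERNAL,cv2.CHAIN_APPROX_NONE)
    return [c for c in cs if cv2.contourArea(c)>amin]
E
python3 - <<'E'
from h import *
t=cv2.imread("pics/top0.png"); s=cv2.imread("pics/side0.png")
def out(n,c,zs):
    m=cv2.minAreaRect(cv2.convexHull(c)); x,y,w,h=cv2.boundingRect(c)
    e=cv2.fitEllipse(cv2.convexHull(c))
    hull=cv2.convexHull(c)[:,0]
    for z in zs:
        P=np.array([plane(n,*(q+.0),z)[:2] for q in hull]).astype(np.float32)
        (cx,cy),r=cv2.minEnclosingCircle(P); r2=cv2.minAreaRect(P)
        print(n,(x,y,w,h),'z',z,'circ',np.round([cx,cy,r]),'rect',np.round(r2[0]),np.round(r2[1]),round(r2[2]))
for n,im,b in(("top",t,(150,150,352,255)),("side",s,(140,180,365,290))):
    print("DARK")
    for c in blobs(im,(0,60,20),(14,255,125),b): out(n,c,[30])
    print("GREEN")
    for c in blobs(im,(45,70,25),(85,255,200),b,30): out(n,c,[124,102])
    print("BLACK")
    for c in blobs(im,(0,0,0),(180,90,45),(150,165,205,200),30) if n=="top" else []: out(n,c,[37])
a=cv2.resize(t[150:258,145:415],None,fx=2.9,fy=2.9,interpolation=cv2.INTER_CUBIC)
b=cv2.resize(s[178:290,130:365],None,fx=2.4,fy=2.4,interpolation=cv2.INTER_CUBIC)
b=cv2.copyMakeBorder(b,0,0,0,a.shape[1]-b.shape[1],0)
cv2.imwrite("pics/c1.png",np.vstack([a,b]))
print(ray("top",0,0)[0],ray("side",0,0)[0])
E
```

```text
DARK
top (265, 223, 28, 27) z 30 circ [470. -57.  35.] rect [470. -57.] [67. 67.] 44
top (324, 219, 28, 28) z 30 circ [ 476. -206.   36.] rect [ 476. -207.] [68. 69.] 88
top (202, 166, 49, 34) z 30 circ [611.  76.  66.] rect [611.  76.] [ 68. 119.] 10
top (262, 161, 35, 36) z 30 circ [617. -61.  47.] rect [618. -61.] [88. 91.] 89
GREEN
top (154, 232, 21, 18) z 124 circ [460. 206.  24.] rect [461. 206.] [47. 39.] 89
top (154, 232, 21, 18) z 102 circ [460. 213.  25.] rect [462. 213.] [48. 40.] 89
top (322, 160, 26, 24) z 124 circ [ 615. -192.   30.] rect [ 614. -191.] [58. 54.] 89
top (322, 160, 26, 24) z 102 circ [ 620. -194.   31.] rect [ 619. -194.] [60. 56.] 89
BLACK
top (174, 177, 13, 13) z 37 circ [610. 194.  19.] rect [610. 194.] [32. 30.] 81
DARK
side (328, 257, 34, 29) z 30 circ [ 470. -205.   38.] rect [ 470. -206.] [73. 71.] 10
side (260, 250, 32, 28) z 30 circ [465. -56.  38.] rect [465. -56.] [73. 68.] 10
side (151, 243, 18, 13) z 30 circ [460. 207.  21.] rect [456. 203.] [23. 41.] 44
side (270, 201, 37, 31) z 30 circ [610. -59.  50.] rect [611. -61.] [100.  89.] 10
side (208, 200, 50, 23) z 30 circ [605.  75.  68.] rect [604.  75.] [ 76. 119.] 10
GREEN
side (201, 225, 22, 18) z 124 circ [449.  70.  26.] rect [446.  68.] [43. 42.] 28
side (201, 225, 22, 18) z 102 circ [467.  79.  27.] rect [463.  76.] [44. 43.] 28
side (140, 214, 22, 22) z 124 circ [450. 203.  31.] rect [450. 204.] [62. 41.] 35
side (140, 214, 22, 22) z 102 circ [468. 217.  32.] rect [468. 217.] [65. 43.] 35
side (333, 190, 28, 22) z 124 circ [ 590. -193.   34.] rect [ 589. -193.] [59. 66.] 62
side (333, 190, 28, 22) z 102 circ [ 613. -194.   35.] rect [ 612. -194.] [61. 68.] 62
BLACK
[ 439.93049718  -74.23178432 1003.04170478] [ -24.70788354 -155.82532923  711.65574612]
```

View pics/c1.png

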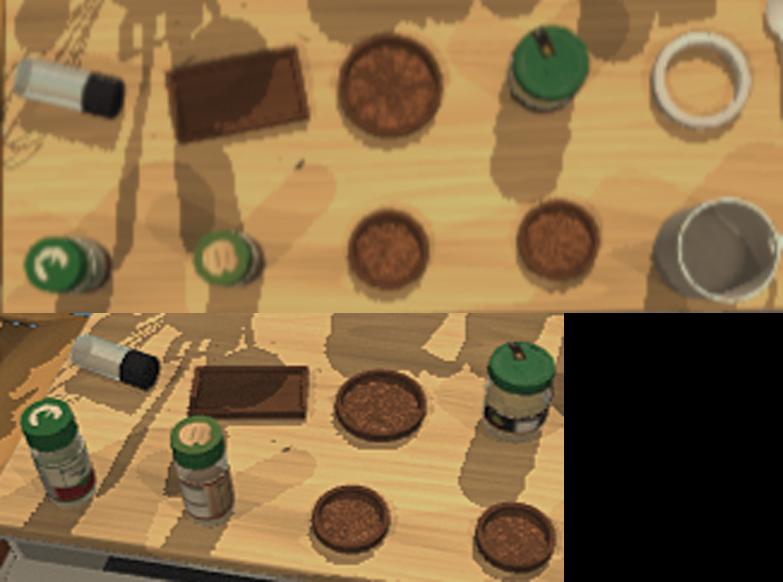

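Crop pixels: cap A centre (56,265), cap B (222,258), squat lid (550,62), pick jar from (20,76) to (122,97). The tray is tilted about 11° and the pick jar about 12° the other way. I'll convert these to world positions, including a two-view check.

```bash
cat >> h.py <<'E'
def tri(pt,ps):
    A=np.zeros((3,3));b=np.zeros(3)
    for n,p in(("top",pt),("side",ps)):
        o,d=ray(n,*p);d=d/np.linalg.norm(d);M=np.eye(3)-np.outer(d,d);A+=M;b+=M@o
    return np.linalg.solve(A,b)
E
python3 - <<'E'
from h import *
T=lambda x,y:(145+x/2.9-.3,150+y/2.9-.3); S=lambda x,y:(130+x/2.4-.3,178+(y-313)/2.4-.3)
for k,t,s,z in(("A",T(56,265),S(48,416),124),("B",T(222,258),S(197,441),124),("sq",T(550,62),S(521,361),102),
  ("pickmid",T(70,88),S(116,361),50),("pickL",T(20,76),S(80,346),37),("pickR",T(122,97),S(155,370),37)):
    print(k,plane("top",*t,z)[:2].round(),plane("side",*s,z)[:2].round(),tri(t,s).round())
for p in((167,78),(298,48),(308,118),(180,142)): print(plane("top",*T(*p),30)[:2].round())
print(plane("top",395,236,112).round(),plane("top",387,178,32).round())
E
```

```text
A [460. 206.] [460. 208.] [460. 207. 124.]
B [463.  74.] [454.  72.] [463.  76. 112.]
sq [ 620. -194.] [ 621. -194.] [ 620. -194.  103.]
pickmid [616. 219.] [606. 215.] [619. 223.  36.]
pickL [630. 268.] [634. 269.] [630. 266.  41.]
pickR [610. 177.] [612. 178.] [609. 176.  40.]
[627. 138.]
[652.  21.]
[588.  12.]
[569. 127.]
[ 462. -328.  112.] [ 613. -337.   32.]
```

Emit:
drive_tool([
  [[1,374,-432,60,-0.225],[1,374,-432,60,-0.225],[1,374,-432,60,-0.225],[1,374,-432,60,-0.225],[1,374,-432,60,-0.225],[1,374,-432,60,-0.225],[1,374,-432,60,-0.225],[1,374,-432,60,-0.225],[1,374,-432,60,-0.225],[1,374,-432,60,-0.225]],
], grip_force=40)

```text
time: 1.35
position: [461.0, 72.2, 170.1]
ee_rot: [3.139, -0.001, -1.576]
contact_force: [-0.4, -0.0, -0.5]
grip_width: 85.5
```

Emit:
drive_tool([
  [[1,0,0,0,0],[1,0,0,50,0],[1,0,0,80,0],[1,0,0,100,0],[1,0,0,100,0],[1,0,0,100,0]],
])

```text
time: 2.1
position: [460.8, 76.3, 72.4]
ee_rot: [-3.14, 0.001, -1.569]
contact_force: [0.6, 0.8, 0.2]
grip_width: 85.5
```

```bash
python3 - <<'E'
from h import *
a=grab("top","t1");b=grab("side","s1")
s=env.read_state();print(s["position"],s["contact_force"],s["ee_rot"])
a=cv2.resize(a[190:270,190:270],None,fx=5,fy=5);b=cv2.resize(b[170:290,150:270],None,fx=3.34,fy=3.34);b=cv2.resize(b,(400,400))
cv2.imwrite("pics/c2.png",np.hstack([a,b]))
E
```

```text
[461.02657039  76.07882644  72.53215795] [ 0.20272104 -0.35779406  0.56311678] [-3.13934198e+00  9.88895622e-04 -1.56965126e+00]
```

View pics/c2.png

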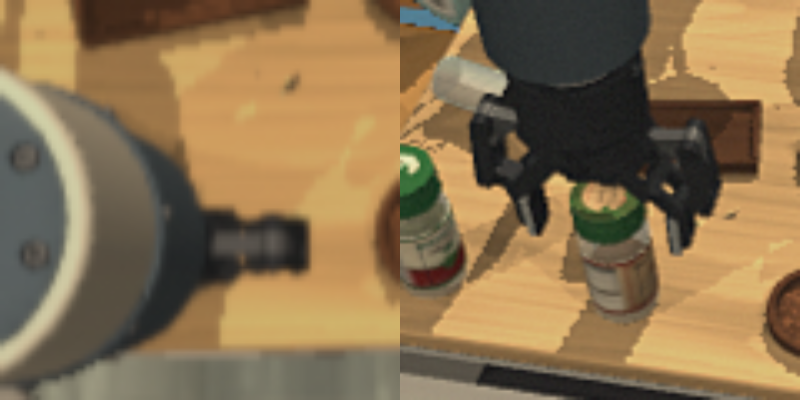

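The jar sits centred between the fingers (cap at about (605,210), tips at (540,235) and (680,250) in the right half). I'll close and do a small lift.

Emit:
drive_tool([
  [[-1,0,0,0,0],[-1,0,0,0,0],[-1,0,0,0,0],[-1,0,0,0,0],[-1,0,0,0,0],[-1,0,0,0,0],[-1,0,0,0,0],[-1,0,0,-15,0],[-1,0,0,-35,0],[-1,0,0,-35,0]],
])

```text
time: 3.45
position: [461.1, 75.7, 107.0]
ee_rot: [-3.139, 0.001, -1.571]
contact_force: [0.3, 0.2, -0.8]
grip_width: 44.0
```

Emit:
drive_tool([
  [[-1,40,-2,0,0],[-1,90,-4,0,0],[-1,140,-6,0,0],[-1,190,-8,0,0],[-1,240,-11,0,0],[-1,270,-12,0,0],[-1,282,-12,0,0],[-1,282,-12,0,0],[-1,282,-12,15,0],[-1,282,-12,15,0]],
])

```text
time: 4.7
position: [471.2, -205.4, 89.5]
ee_rot: [3.138, 0.001, -1.57]
contact_force: [-0.4, -0.7, -1.1]
grip_width: 44.9
```

```bash
python3 - <<'E'
from h import *
a=grab("top","t2");b=grab("side","s2")
s=env.read_state();print(s["position"],s["contact_force"],s["ee_rot"],s["grip_width"])
a=cv2.resize(a[180:280,290:390],None,fx=4,fy=4);b=cv2.resize(b[190:310,280:400],(400,400))
cv2.imwrite("pics/c3.png",np.hstack([a,b]))
E
```

```text
[ 472.22930379 -206.01261656   90.92293227] [ 0.06713274  0.55321292 -0.33230478] [ 3.14070497e+00  7.74269955e-05 -1.56941237e+00] 44.428709276682305
```

View pics/c3.png

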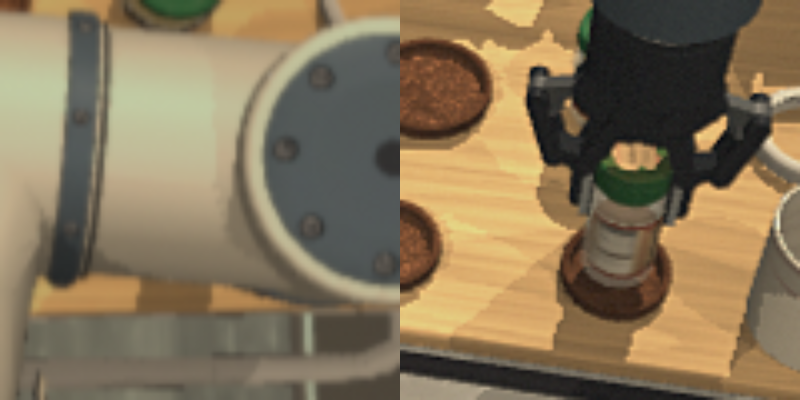

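Only the side view is useful here. The jar foot at (620,270) in the crop is over the coaster centre at (615,275). Lowering.

Emit:
drive_tool([
  [[-1,0,0,8,0],[-1,0,0,14,0],[-1,0,0,16,0],[-1,0,0,16,0],[-1,0,0,16,0]],
])

```text
time: 5.42
position: [472.4, -206.6, 75.8]
ee_rot: [-3.141, 0.0, -1.571]
contact_force: [-1.7, 1.7, 5.4]
grip_width: 44.0
```

Contact at z 75.8, which matches the expected floor (about 76). Release, rise, look.

Emit:
drive_tool([
  [[-0.2,0,0,0,0],[0.3,0,0,0,0],[1,0,0,0,0],[1,0,0,0,0],[1,0,0,0,0],[1,0,0,-30,0],[1,0,0,-80,0],[1,0,0,-90,0],[1,0,0,-90,0]],
])

```text
time: 6.55
position: [472.7, -206.7, 165.7]
ee_rot: [-3.14, 0.0, -1.571]
contact_force: [-0.6, -0.3, -0.9]
grip_width: 85.6
```

Emit:
drive_tool([
  [[1,-50,3,0,0],[1,-105,5,0,0],[1,-160,8,0,0],[1,-215,10,0,0],[1,-270,12,0,0],[1,-325,12,0,0],[1,-375,12,0,0],[1,-413,12,0,0],[1,-413,12,0,0],[1,-413,12,0,0]],
])

```text
time: 7.8
position: [459.6, 205.7, 164.0]
ee_rot: [3.139, -0.002, -1.57]
contact_force: [0.4, -0.8, -0.2]
grip_width: 85.3
```

Emit:
drive_tool([
  [[1,0,0,40,0],[1,0,0,80,0],[1,0,0,94,0],[1,0,0,94,0],[1,0,0,94,0]],
])

```text
time: 8.43
position: [461.4, 206.6, 72.8]
ee_rot: [-3.139, 0.001, -1.571]
contact_force: [-1.3, 0.2, 0.2]
grip_width: 85.4
```

```bash
python3 - <<'E'
from h import *
b=grab("side","s3")
s=env.read_state();print(s["position"],s["contact_force"],s["ee_rot"],s["grip_width"])
cv2.imwrite("pics/c4.png",cv2.resize(b[170:310,100:380],None,fx=2.85,fy=2.85))
E
```

```text
[461.36757952 206.7852739   72.90709685] [ 0.34898049  0.04340469 -0.22331427] [-3.13902198e+00  1.69693010e-03 -1.57059348e+00] 85.13655976122801
```

View pics/c4.png

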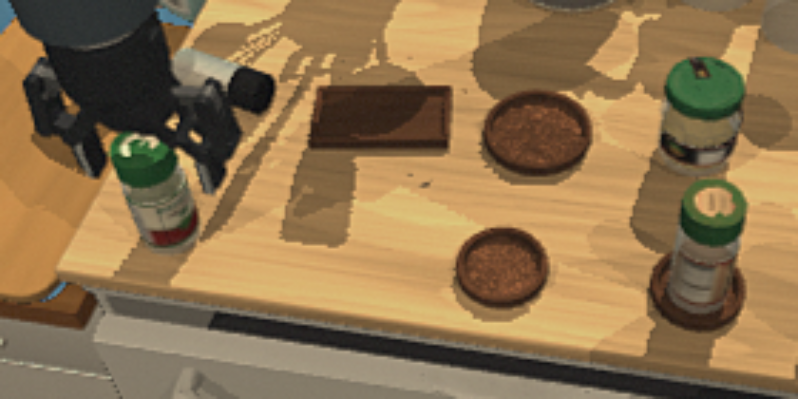

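Jar B stands upright inside its coaster (697,295), and jar A is centred between the fingers. Grip A and carry it to coaster 1.

Emit:
drive_tool([
  [[-1,0,0,0,0],[-1,0,0,0,0],[-1,0,0,0,0],[-1,0,0,0,0],[-1,0,0,0,0],[-1,0,0,0,0],[-1,0,0,0,0],[-1,0,0,-15,0],[-1,0,0,-35,0],[-1,0,0,-35,0]],
])

```text
time: 9.72
position: [460.7, 206.5, 106.9]
ee_rot: [-3.14, 0.001, -1.571]
contact_force: [-0.3, 0.2, -2.1]
grip_width: 45.2
```

Emit:
drive_tool([
  [[-1,40,-2,0,0],[-1,90,-4,0,0],[-1,140,-6,0,0],[-1,190,-7,0,0],[-1,235,-7,0,0],[-1,258,-7,0,0],[-1,264,-7,0,0],[-1,264,-7,0,0],[-1,264,-7,15,0],[-1,264,-7,15,0]],
])

```text
time: 10.98
position: [466.4, -56.9, 90.2]
ee_rot: [3.139, -0.0, -1.57]
contact_force: [-1.0, -0.1, -0.2]
grip_width: 44.9
```

```bash
python3 - <<'E'
from h import *
b=grab("side","s4")
s=env.read_state();print(s["position"],s["contact_force"],s["ee_rot"],s["grip_width"])
cv2.imwrite("pics/c5.png",cv2.resize(b[190:310,220:340],None,fx=4,fy=4))
print(proj("side",[468,-57,37]),proj("side",[468,-57,22]))
E
```

```text
[467.01089693 -57.05170572  90.92361574] [ 0.86180293  0.67450595 -0.88469792] [ 3.14022969e+00 -2.49040986e-04 -1.56940249e+00] 45.045402198875
[275.94783894 259.99397641] [276.03377765 264.08011067]
```

View pics/c5.png

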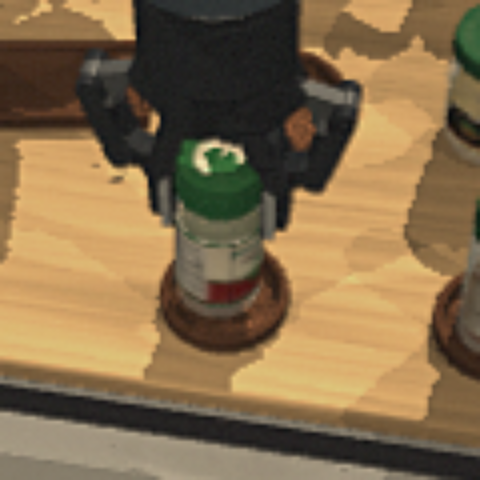

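The jar is over the coaster: foot about (219,286) in the crop, coaster centre (225,296) at rim height. Nudge 2 mm away and lower.

Emit:
drive_tool([
  [[-1,0,-2,8,0],[-1,0,-2,14,0],[-1,0,-2,16,0],[-1,0,-2,16,0],[-1,0,-2,16,0]],
])

```text
time: 11.65
position: [469.9, -57.5, 76.0]
ee_rot: [-3.14, 0.0, -1.57]
contact_force: [-1.9, 2.0, 6.8]
grip_width: 45.0
```

Emit:
drive_tool([
  [[-0.2,0,0,0,0],[0.3,0,0,0,0],[1,0,0,0,0],[1,0,0,0,0],[1,0,0,0,0],[1,0,0,-30,0],[1,0,0,-75,0],[1,0,0,-85,0],[1,0,0,-85,0]],
])

```text
time: 12.78
position: [469.6, -57.6, 160.6]
ee_rot: [-3.14, 0.001, -1.571]
contact_force: [0.0, 0.3, -0.5]
grip_width: 85.0
```

Emit:
drive_tool([
  [[1,30,-35,0,0],[1,65,-70,0,0],[1,100,-110,5,0],[1,125,-140,10,0],[1,137,-150,20,0],[1,137,-150,25,0],[1,137,-150,25,0],[1,137,-150,25,0]],
])

```text
time: 13.78
position: [619.1, -194.0, 136.0]
ee_rot: [-3.141, -0.0, -1.57]
contact_force: [0.6, -0.6, 0.3]
grip_width: 85.2
```

```bash
python3 - <<'E'
from h import *
b=grab("side","s5")
s=env.read_state();print(s["position"],s["contact_force"],s["ee_rot"],s["grip_width"])
cv2.imwrite("pics/c6.png",cv2.resize(b[150:300,240:440],None,fx=3.6,fy=3.6))
E
```

```text
[ 619.2951591  -194.05543738  136.19200534] [-0.3461724   0.18917251 -0.13312577] [-3.14039696e+00 -1.08895570e-04 -1.56974101e+00] 85.42909354994646
```

View pics/c6.png

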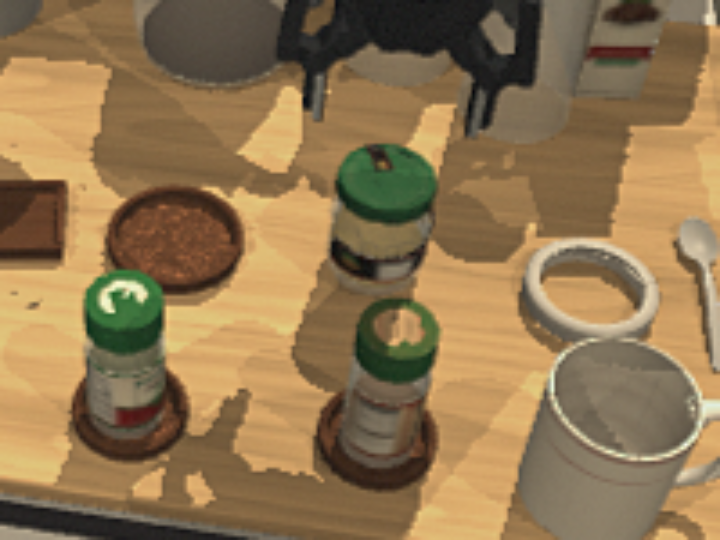

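Both spice jars stand inside their coasters, and the squat jar (385,180) lines up with the fingers' midpoint once the height difference is allowed for. Descend and grip.

Emit:
drive_tool([
  [[1,0,0,20,0],[1,0,0,40,0],[1,0,0,60,0],[1,0,0,80,0],[1,0,0,90,0],[1,0,0,90,0],[1,0,0,90,0]],
], grip_force=50)

```text
time: 14.7
position: [620.1, -194.8, 46.5]
ee_rot: [-3.14, -0.001, -1.57]
contact_force: [-0.3, -0.1, -0.6]
grip_width: 85.1
```

Emit:
drive_tool([
  [[-1,0,0,0,0],[-1,0,0,0,0],[-1,0,0,0,0],[-1,0,0,0,0],[-1,0,0,0,0],[-1,0,0,-10,0],[-1,0,0,-35,0],[-1,0,0,-35,0]],
])

```text
time: 15.7
position: [620.8, -194.9, 82.4]
ee_rot: [-3.137, -0.001, -1.57]
contact_force: [-0.3, 0.1, -2.9]
grip_width: 62.9
```

Emit:
drive_tool([
  [[-1,-30,2,0,0],[-1,-70,4,0,0],[-1,-105,6,0,0],[-1,-128,6,0,0],[-1,-134,6,0,0],[-1,-134,6,0,0],[-1,-134,6,15,0],[-1,-134,6,15,0],[-1,-134,6,15,0]],
])

```text
time: 16.82
position: [613.2, -61.3, 64.9]
ee_rot: [3.141, -0.0, -1.571]
contact_force: [-0.7, 0.3, -2.1]
grip_width: 63.2
```

```bash
python3 - <<'E'
from h import *
b=grab("side","s6")
s=env.read_state();print(s["position"],s["contact_force"],s["ee_rot"],s["grip_width"])
cv2.imwrite("pics/c7.png",cv2.resize(b[140:260,220:340],None,fx=4,fy=4))
print(proj("side",[615,-61,38]),proj("side",[615,-61,30]))
E
```

```text
[613.46681099 -61.14036354  65.30329614] [-0.08189406  0.61798217 -2.83788553] [-3.14150712e+00 -2.01914202e-04 -1.57103745e+00] 63.13206914878518
[288.43773397 211.89325955] [288.4014578  214.15678718]
```

View pics/c7.png

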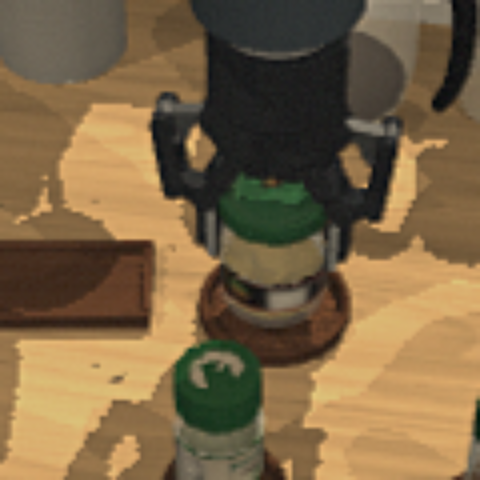

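The foot at about (273,286) will drop to about (273,304), which is the coaster centre. Lower 15 mm.

Emit:
drive_tool([
  [[-1,0,0,8,0],[-1,0,0,13,0],[-1,0,0,15,0],[-1,0,0,15,0],[-1,0,0,15,0]],
])

```text
time: 17.5
position: [613.1, -60.7, 51.0]
ee_rot: [3.141, -0.0, -1.57]
contact_force: [-4.7, 1.5, 5.6]
grip_width: 62.9
```

Emit:
drive_tool([
  [[0.3,0,0,0,0],[0.6,0,0,0,0],[1,0,0,0,0],[1,0,0,0,0],[1,0,0,0,0],[1,0,0,-30,0],[1,0,0,-70,0],[1,0,0,-85,0],[1,0,0,-85,0]],
])

```text
time: 18.62
position: [613.9, -60.6, 136.1]
ee_rot: [-3.139, 0.0, -1.571]
contact_force: [-0.2, -1.4, -0.8]
grip_width: 85.3
```

```bash
python3 - <<'E'
from h import *
s=env.read_state();print(s["position"],s["joint_pos"].round(2),s["grip_width"])
print(plane("side",235,157,18),plane("side",163,173,18),plane("side",233,120,140), plane("side",150,100,150))
E
```

```text
[613.91699975 -60.5716667  136.07954102] [ 0.15  0.43  0.11 -0.   -1.25  1.42] 85.26160577621242
[825.98250022 129.58254014  18.        ] [723.42039461 309.45162274  18.        ] [829.70706875 124.68765496 140.        ] [874.6516016  376.83395611 150.        ]
```

Emit:
drive_tool([
  [[1,-40,-2,0,0.18],[1,-80,-4,0,0.36],[1,-120,-6,0,0.54],[1,-160,-6,0,0.72],[1,-200,-6,0,0.9],[1,-235,-6,0,1.08],[1,-265,-6,0,1.26],[1,-282,-6,0,1.44],[1,-282,-6,0,1.62],[1,-282,-6,0,1.787]],
])

```text
time: 19.88
position: [618.3, 221.4, 132.8]
ee_rot: [-3.139, -0.003, 2.92]
contact_force: [0.4, 0.2, 0.0]
grip_width: 85.5
```

Emit:
drive_tool([
  [[1,0,0,0,0],[1,0,0,30,0],[1,0,0,50,0],[1,0,0,50,0]],
])

```text
time: 20.38
position: [617.7, 220.4, 82.5]
ee_rot: [-3.138, -0.004, 2.928]
contact_force: [0.0, -0.7, -0.6]
grip_width: 85.5
```

```bash
python3 - <<'E'
from h import *
b=grab("side","s7")
s=env.read_state();print(s["position"],s["contact_force"],s["ee_rot"],s["grip_width"],s["joint_pos"].round(2))
cv2.imwrite("pics/c8.png",cv2.resize(b[130:270,130:330],None,fx=4,fy=4))
p=s["position"]
print(proj("side",p),proj("side",[*p[:2],50]),proj("side",[*p[:2],37]))
E
```

```text
[618.81906133 220.83067523  84.30104831] [-0.25630765 -0.19348316  1.74697655] [-3.13979738e+00 -1.57351474e-03  2.92781929e+00] 85.31548195811634 [ 0.58  0.54  0.16  0.   -1.19 -0.79]
[174.98181375 183.66989961] [177.77833816 193.87084834] [178.80060331 197.59978928]
```

View pics/c8.png

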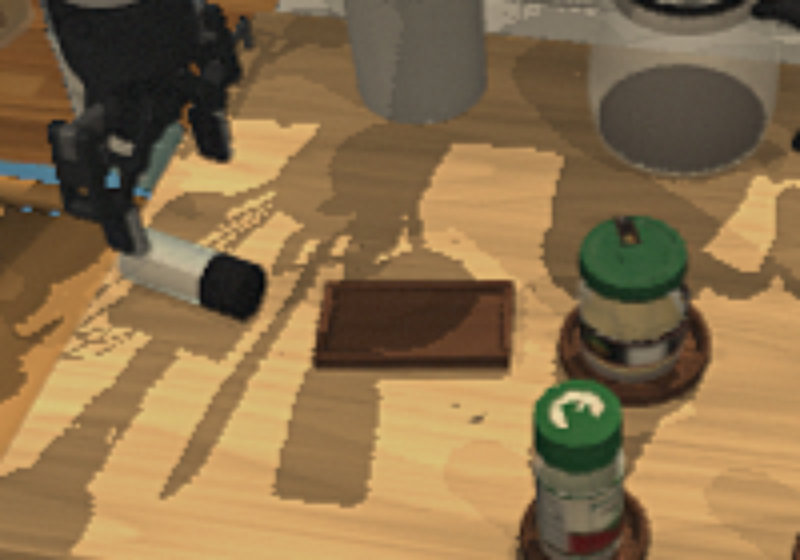

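The squat jar sits in its coaster. The pick jar's centre in the crop, about (192,272), is full-image (178,198), matching the predicted grasp point (178.8,197.6). Descend and grip.

Emit:
drive_tool([
  [[1,0,0,20,0],[1,0,0,40,0],[1,0,0,52,0],[1,0,0,57,0],[1,0,0,57,0],[1,0,0,57,0]],
], grip_force=30)

```text
time: 21.18
position: [619.9, 221.6, 29.2]
ee_rot: [3.141, 0.001, 2.926]
contact_force: [-0.6, 0.4, 0.4]
grip_width: 85.6
```

Emit:
drive_tool([
  [[-1,0,0,0,0],[-1,0,0,0,0],[-1,0,0,0,0],[-1,0,0,0,0],[-1,0,0,0,0],[-1,0,0,0,0],[-1,0,0,0,0],[-1,0,0,-10,0],[-1,0,0,-30,0],[-1,0,0,-30,0]],
])

```text
time: 22.42
position: [620.3, 221.8, 60.0]
ee_rot: [3.14, 0.002, 2.926]
contact_force: [0.3, 0.6, -0.5]
grip_width: 37.8
```

```bash
python3 - <<'E'
from h import *
b=grab("side","s8")
s=env.read_state();print(s["position"],s["contact_force"],s["ee_rot"],s["grip_width"])
cv2.imwrite("pics/c9.png",cv2.resize(b[130:270,130:330],None,fx=4,fy=4))
E
```

```text
[619.46434382 221.52803081  58.65917584] [-0.59267554 -0.18877015 -0.53251339] [3.14059397e+00 5.59578128e-04 2.92544075e+00] 37.764912826294605
```

View pics/c9.png

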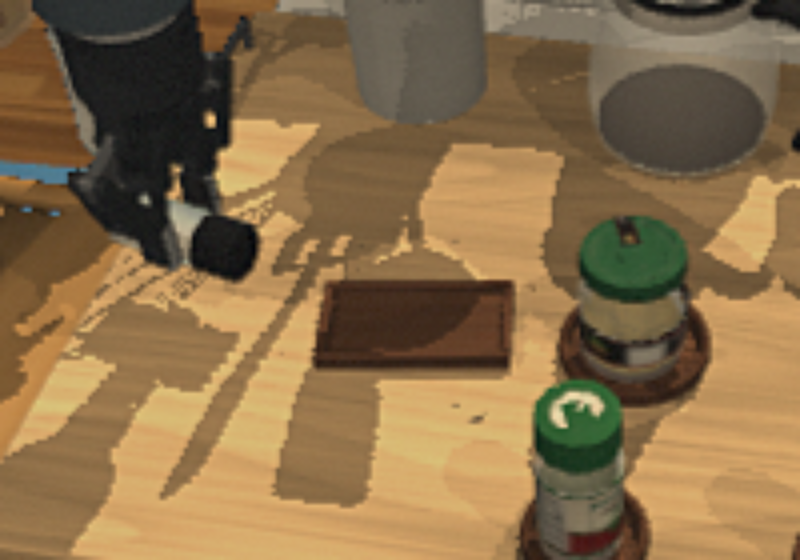

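```bash
python3 - <<'E'
from h import *
C=np.array([plane("side",130+x/4,130+y/4,30)[:2] for x,y in((328,282),(516,281),(510,360),(315,360))]);print(C.round(),C.mean(0).round())
T=np.array([[627,138],[652,21],[588,12],[569,127]])
for Q in(C,T):
    print(Q.mean(0),[np.degrees(np.arctan2(-(a-b)[0],(a-b)[1])).round(1) for a,b in((Q[0],Q[1]),(Q[3],Q[2]))])
t=cv2.imread("pics/top0.png")
c=max(blobs(t,(0,60,20),(14,255,125),(195,160,255,205)),key=cv2.contourArea)
P=np.array([plane("top",*q,30)[:2] for q in c[:,0]],np.float32);r=cv2.minAreaRect(P);print(r)
print("cap end",plane("side",130+233/4,130+250/4,67),"jar axis p",env.read_state()["position"])
E
```

```text
[[630. 138.]
 [650.  20.]
 [583.   9.]
 [563. 126.]] [607.  73.]
[606.65887002  73.27352253] [np.float64(10.1), np.float64(9.7)]
[609.   74.5] [np.float64(12.1), np.float64(9.4)]
((611.36669921875, 76.0240707397461), (67.90495300292969, 119.4913101196289), 10.211529731750488)
cap end [611.2505194  187.47544061  67.        ] jar axis p [619.46434382 221.52803081  58.65917584]
```

Emit:
drive_tool([
  [[-1,-5,-30,0,-0.1],[-1,-10,-70,0,-0.2],[-1,-16,-110,0,-0.3],[-1,-20.5,-138,0,-0.391],[-1,-20.5,-145.5,0,-0.391],[-1,-20.5,-145.5,0,-0.391],[-1,-20.5,-145.5,12,-0.391],[-1,-20.5,-145.5,12,-0.391],[-1,-20.5,-145.5,12,-0.391]],
])

```text
time: 23.6
position: [608.1, 75.3, 45.9]
ee_rot: [-3.141, -0.001, -2.966]
contact_force: [0.4, -0.9, -0.0]
grip_width: 37.7
```

```bash
python3 - <<'E'
from h import *
b=grab("side","s9")
s=env.read_state();print(s["position"],s["contact_force"],s["ee_rot"],s["grip_width"])
cv2.imwrite("pics/c10.png",cv2.resize(b[150:250,180:300],None,fx=6,fy=6))
p=s["position"]; a=s["ee_rot"][2]; u=np.array([-np.sin(a+np.pi),np.cos(a+np.pi)])
for k in(-45,45): print(proj("side",[*(p[:2]+k*u),p[2]+8.7])*6-[1080,900])
E
```

```text
[608.24972776  75.21939926  46.20964298] [-0.80688251 -0.05101194 -1.03552113] [-3.14147547e+00 -6.68031680e-06 -2.96608496e+00] 37.696835987676664
[427.58058939 313.02667279]
[205.83465043 314.11746252]
```

View pics/c10.png

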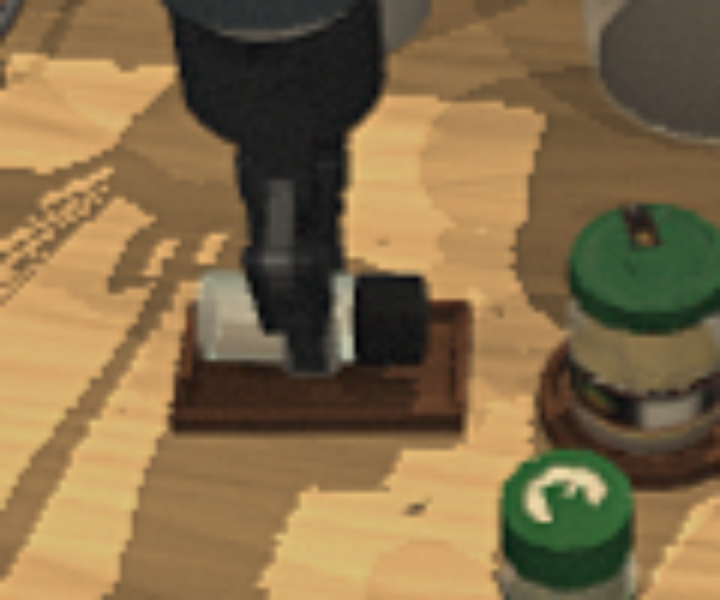

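The pick jar (ends at 197 and 428) is over the tray (175–470), about 3–4 mm left of centre. Shift 3 mm and lower.

Emit:
drive_tool([
  [[-1,-1,-3,0,0],[-1,-1,-3,6,0],[-1,-1,-3,11,0],[-1,-1,-3,13,0],[-1,-1,-3,13,0],[-1,-1,-3,13,0]],
])

```text
time: 24.4
position: [609.6, 71.9, 34.6]
ee_rot: [-3.141, 0.0, -2.966]
contact_force: [-4.6, 0.3, 8.7]
grip_width: 37.9
```

Emit:
drive_tool([
  [[0,0,0,0,0],[0.3,0,0,0,0],[0.6,0,0,0,0],[1,0,0,0,0],[1,0,0,0,0],[1,0,0,-30,0],[1,0,0,-75,0],[1,0,0,-110,0],[1,0,0,-120,0],[1,0,0,-120,0]],
])

```text
time: 25.65
position: [609.7, 72.2, 153.5]
ee_rot: [3.141, 0.001, -2.967]
contact_force: [0.3, 0.7, -1.3]
grip_width: 85.3
```

Emit:
drive_tool([
  [[1,40,40,0,0],[1,80,80,0,0],[1,120,130,0,0],[1,160,180,0,0],[1,180,230,-20,0],[1,180,280,-40,0],[1,180,330,-40,0],[1,180,370,-40,0],[1,180,370,-40,0],[1,180,370,-40,0]],
])

```text
time: 26.9
position: [367.6, 404.3, 191.8]
ee_rot: [-3.139, -0.002, -2.966]
contact_force: [-0.1, -0.2, -0.1]
grip_width: 85.4
```

```bash
python3 - <<'E'
from h import *
b=grab("side","s10");a=grab("top","t10")
s=env.read_state();print(s["position"],s["contact_force"],s["grip_width"])
A=cv2.resize(a[150:258,145:435],(783,292));B=cv2.resize(b[170:300,170:430],None,fx=2.35,fy=2.35)
cv2.imwrite("pics/c11.png",np.vstack([A,cv2.copyMakeBorder(B,0,0,0,783-B.shape[1],0)]))
E
```

```text
[368.02576394 404.01312614 192.74419658] [ 0.2489293   0.12424596 -0.07988063] 85.75047026341262
```

View pics/c11.png

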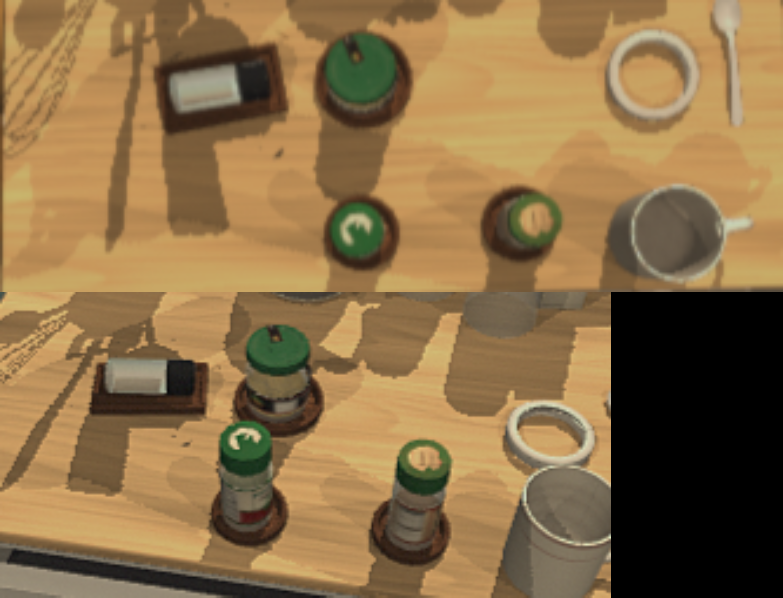

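All four jars are in their holders: pick jar centred in the tray (220,87), squat jar (362,80), spice jars (360,230) and (525,223). The mug and ring are where they were, and the arm is clear. Handing in.

```bash
python3 -c "
from bench import job; print(job.finish_job())"
```

```text
the job is handed in; nothing more can be done
None
```

All four jars are in their holders, and I handed the job in at about 27 s of the 83 s allowed. I moved them in the order you listed:

- **Spice jars:** one upright on each small coaster.
- **Squat jar:** upright on the wide coaster.
- **Pick jar:** lying lengthwise in the oblong tray.

**Last checks:** the final pictures from both cameras show every jar upright or lying flat inside its rim. The mug and steel ring look unmoved, and the hand is clear, with its readings back near zero. The largest force I read at any placing was about 9 N. I set each jar down at the height expected for its holder floor, to within about 1 mm.

**Disagreements:**
- The two cameras differed by about 5–7 mm in x on the coasters and tray, so I used values in between and checked over each holder before lowering.
- The squat jar's grip width read 63 mm, not the 66 mm body width, so the pads may have closed on its lid. It held without slipping.

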